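# Load the grooming kit into the drying tray and start the dryer

### The arm

A 6-joint arm with a two-finger parallel gripper is mounted at the origin on the work surface. World frame = base frame: x ahead of the robot, y to its left, z up, the work surface at z = 0. Lengths are in m, angles in rad, forces in N, time in s.
With the tool pointing down it reaches from about 0.375 to 0.975 m from the base axis. Payload 3.8 kg.
Tool frame: the origin (TCP) lies at the very end of the fingers, on their centre line; the grasp point (between the pads) lies 19 mm behind it; z points along the fingers, y is the line along which they close (so a half turn about z gives the same grasp; the last joint's range is limited). The gripper opens to 85 mm and grips with 20 to 120 N. Pads are 22 mm wide; open, the fingers measure 114 mm over their backs; the gripper's body (76 mm by 85 mm) begins 54 mm behind the grasp point. The pads swing forward as they close: fully open they stand 13 mm farther back than shut.
Start: joints at [-1.19, 0.264, 1.604, -0, 1.274, -0.037], TCP at [0.274, -0.617, 0.231] pointing down, gripper open.
Joint ranges: [-2.63, 2.63], [-0.94, 2.18], [0.31, 2.57], [-1.31, 4.45], [0, 2.66], [-2.55, 2.55]. Speed limits (rad/s): [2.57, 2.57, 3.14, 3.14, 3.14, 3.14].

### API

Orientations are given as a rotation vector (axis times angle).
In Python, from workcell import monitor, viewer, job gives the robot as it stands. The module is installed in compiled form; this text tells all that it offers.
- The arm moves only by the tool step_arm, never from a script. Its argument "series" is one flat list of numbers, 4 for each row, row after row: the shift along the tool's x, y, z in m, then the turn about the tool's z in rad. A call has 1 to 8 rows; each row is the pose to reach, as a shift and turn from the pose commanded when the call began, along the tool's axes at that moment; what a row does not reach only later rows make up. A row lasts 1/8 s, in which the tool goes at most 62.5 mm and 10.7 degrees, less where a joint would pass 70% of its speed; a pose out of reach is approached as far as the arm can. A call with a gripper value outside its range is refused whole. "gripper" is the opening, from 0 (shut) to 1 (fully open), set as the call begins (left out, the last holds). The fingers move at their own pace and stop on an object; "newtons" is the grip in N (left out, the last holds). Time passes only in rows, so rows that repeat a pose let the fingers close. It gives the time, the measured TCP pose, the force, the opening and the grip force at its end, in the units of the state.
- monitor.read_state(): the state, without advancing time (a new reading comes with each control period).
- viewer.read_camera(name): name is "side" or "top" or "wrist"; returns a dict with "image" (420x560x3 uint8, red, green, blue), "intrinsics" (3x3 intrinsics, pixels), "T" (4x4, takes a point from camera to world coordinates); the wrist camera has in their place "hand_eye" (4x4, takes a point from camera to tool coordinates, whose origin is the TCP and whose axes are the flange's). Camera axes: x right, y up, looking along -z (the intrinsics and any distortion apply to the point x, -y, -z); pixel columns grow to the right and rows downward; lengths in m; the calibration is good to about 2 mm. A picture is of the moment at which its call begins: read the wrist's pose just before it. There is no depth.
- job.finish_job(): hands the job in; it is judged then, once.
Trained networks look in a picture, given as the dict that the camera call returned (one of the last four; its "shot" number tells which), for a name from the list of things; names that differ only in an ending like _2 or _b are one class to them, and where a whole thing is asked for, a point or a joint stands for the part that bears it (a point fixed in the world has none). Each returns a list of dicts, best first, with "score" (0 to 1); they miss things now and then, are a little off and sometimes report something else, mostly with a low value. They report only what shows in the picture. A call takes as long as a camera call. They do not tell look-alikes from the thing itself.
- viewer.boxes_of(picture, label): "extent" ([centre column, centre row, width, height] in pixels, round what is visible of it).
- viewer.spot_point(picture, label): "point" ([column, row] in pixels: a listed point, or the origin of a listed thing).
The state is a dict: "time": time; "q": joint angles; "joint_vel": joint speeds; "joint_torque": joint torques, N m; "tool_pos": TCP position; "tcp_rot": TCP orientation; "wrist_force": force on the tool from outside, world axes, zero at the start; "torque": the same for the moment, N m; "width": opening from 0.0 (shut) to 1.0 (fully open); "grip_force": force on a finger pad.
Only numpy, scipy, OpenCV 4.12 (cv2) and the standard library are available. Lean on these libraries where they do the work, as an engineer would, in place of code of your own. Each camera call takes 0.05 s, during which the arm holds its last target. There are 200 camera calls.

### The job

Put the wooden pin brush (pins up), the steel flea comb and the nylon chew bone into the steel drying tray, setting each one down rather than dropping it, so that all three lie flat on its floor side by side with nothing stacked or propped. Then start the dryer by pressing the treadle next to the tray right down to its stop for a moment and letting it spring back up. Leave the canister, the shampoo bottle, the glass dish and the round tin standing where they are.

Things in the scene. Friction and masses are not known exactly. Their poses are not given: they have to be found in the camera images.
- tray: Open rectangular steel drying tray, fixed to the bench, with a slotted floor. Outside 230 (its x) by 195 (its y) by 55 high, walls 5 thick, floor 10 thick: inside 220 by 185, rim 55 above the bench, floor 10 above it. Origin: centre of the underside, at bench height; z up.
- brush: Wooden pin brush lying on its back, pins up, loose, 100 g. 190 long along its x: handle x -95..15, 22 wide, 18 high; head x 15..95, 52 wide (y), 16 high, with a block of steel pins (62 x 36) on it up to z 27. Origin on its underside at mid-length; z up through the pins.
- brush_grip (a point): Grip point on the brush's handle near the neck and near its centre of mass, 9 above its underside, 2 towards the head from mid-length; pinch across y (22 wide).
- comb: Steel flea comb lying flat, loose, 60 g. 115 long along its x: handle x -58..5, 14 wide, 9 high; toothed head x 5..57, 34 wide (y -17..17), 6 thick at most (z 1.5..7.5). Origin on its underside, on the handle's centre line, 58 from the handle's end; z up.
- comb_grip (a point): Grip point on the comb's handle near its centre of mass: x -10, 4.5 above its underside; pinch across y (14 wide).
- bone: Chew bone in hard nylon lying flat, loose, 110 g. 118 long along its x: shaft 24 in diameter with its axis 15 above the underside, each end two balls of 30 diameter side by side, 56 wide (y); 30 high. Either flat side may be up. Origin at mid-length on its underside.
- bone_mid (a point): Centre of the bone, in mid-shaft, 15 above its underside; pinch the shaft across y (24 wide).
- treadle_base: Grey base of the start treadle, fixed to the bench beside the tray on its +y side, 110 (its x) by 76 by 8, with two 55 high cheeks at its +x end that carry the hinge. Origin: centre of the underside.
- treadle_pad (a point): Point to press, on top of the steel treadle plate, 70 from the hinge towards the plate's free end. Plate 95 long, 60 wide, 6 thick, level at rest with its top 48 above the bench; moves with the plate.
- treadle_hinge (a point): Hinge axis of the treadle plate, 45 above the bench, level along the base's y; the plate reaches from here 95 to the base's -x.
- treadle (a joint): Angle of the treadle plate: 0 up at rest, 0.30 rad down at its stop; a spring returns it. About 3 N at the pad starts it, about 7 N holds it down.
- canister: Closed yellow plastic canister with a twist cap, loose bystander, 60 in diameter, 130 high, standing between the loose kit and the tray. Origin: centre of its underside.
- shampoo: White plastic shampoo bottle, loose bystander, 56 in diameter, 170 high. Origin: centre of its underside.
- dish: Small glass dish, loose bystander, 90 in diameter at the rim, 30 high. Origin: centre of its underside.
- tin: Closed round metal tin, loose bystander, 64 in diameter, 40 high. Origin: centre of its underside.
Not all that is in view belongs to the job. Of the things shaped like the comb, the steel one is meant. There is more than one size of the brush; the one meant has the size given above.

How it is judged:
On the way, in this order (a step that is already met when the one before it is completed fails the run):
1. brush, comb and bone all lie flat on the tray's floor, released (x of brush_grip in the frame of tray between -0.11 and 0.11 m and y of brush_grip in the frame of tray between -0.0925 and 0.0925 m and z of brush_grip in the frame of tray below 0.023 m and angle between brush's own z axis and vertical below 0.04 rad and linear speed of each of brush, comb, bone below 0.03 m/s and contact force between the fingers and brush below 0.1 N and x of comb_grip in the frame of tray between -0.11 and 0.11 m and y of comb_grip in the frame of tray between -0.0925 and 0.0925 m and z of comb_grip in the frame of tray below 0.0185 m and angle between the z axis of each of comb, bone and the z axis of tray, either way round below 0.04 rad and contact force between the fingers and comb below 0.1 N and x of bone_mid in the frame of tray between -0.11 and 0.11 m and y of bone_mid in the frame of tray between -0.0925 and 0.0925 m and z of bone_mid in the frame of tray below 0.029 m and contact force between the fingers and bone below 0.1 N), for 0.2 s.
2. with the tray loaded, the treadle is pressed to its stop (over 0.26 rad) (value of joint treadle above 0.26 rad), for 0.2 s.
At the end, for the whole second after the job is handed in: Brush (pins up), comb and bone each lie at rest inside the tray's walls, their undersides within 4 mm of its floor and level within 0.04 rad (so not stacked or propped), released; the treadle is back up (below 0.04 rad) (all of step 1 and value of joint treadle below 0.04 rad); the robot touches nothing.
It fails at once if the brush, comb or bone moves at over 0.7 m/s below the tray's rim (dropped or thrown in) ((x of brush_grip in the frame of tray between -0.11 and 0.11 m and y of brush_grip in the frame of tray between -0.0925 and 0.0925 m and z of brush_grip in the frame of tray below 0.055 m and linear speed of brush above 0.7 m/s) or (x of comb_grip in the frame of tray between -0.11 and 0.11 m and y of comb_grip in the frame of tray between -0.0925 and 0.0925 m and z of comb_grip in the frame of tray below 0.055 m and linear speed of comb above 0.7 m/s) or (x of bone_mid in the frame of tray between -0.11 and 0.11 m and y of bone_mid in the frame of tray between -0.0925 and 0.0925 m and z of bone_mid in the frame of tray below 0.055 m and linear speed of bone above 0.7 m/s)).
It fails at once if the canister is shifted over 30 mm or tipped over 0.3 rad (distance of canister from where it was at the start of the episode above 0.03 m or angle between canister's own z axis and vertical above 0.3 rad).
It fails at once if the shampoo is shifted over 30 mm or tipped over 0.3 rad (distance of shampoo from where it was at the start of the episode above 0.03 m or angle between shampoo's own z axis and vertical above 0.3 rad).
It fails at once if the dish is shifted over 30 mm or tipped over 0.3 rad (distance of dish from where it was at the start of the episode above 0.03 m or angle between dish's own z axis and vertical above 0.3 rad).
It fails at once if the tin is shifted over 30 mm or tipped over 0.3 rad (distance of tin from where it was at the start of the episode above 0.03 m or angle between tin's own z axis and vertical above 0.3 rad).
It also fails if it takes over 72 s, if anything falls off the work surface, if the arm or the gripper's body presses on something with over 40 N, if the wrist force passes 120 N, or if a joint passes its speed limit or range.

## Working session

There is one attempt and no reset: what is moved stays moved. The work goes in short steps, Python scripts to look and compute and a tool call to move; the robot and the scene stay as the last step left them, time stands still between calls to the robot, and variables do not carry over. Pictures are saved under pics/ and viewed, at most 10 in all, crops included, and the job is handed in when it is done.

Besides the shell and the picture viewer there is one more tool, called after ">>>" as name(argument=value, ...), one argument or row to a line, values as JSON. step_arm: Moves the arm, as the interface text tells. Its arguments: {"type":"object","properties":{"series":{"type":"array"},"gripper":{"type":"number"},"newtons":{"type":"number"}},"required":["series"]}

```bash
mkdir -p pics; cat > h.py <<'E'
import numpy as np, cv2
from scipy.spatial.transform import Rotation as R
from workcell import monitor, viewer, job
def ray(p,uv,T=None):
    K=p["intrinsics"]; T=p["T"] if T is None else T
    a=np.linalg.solve(K,[uv[0],uv[1],1.]); d=T[:3,:3]@np.array([a[0],-a[1],-a[2]])
    return T[:3,3],d
def at(p,uv,z,T=None):
    o,d=ray(p,uv,T); return o+d*(z-o[2])/d[2]
def wristT(p,s):
    T=np.eye(4);T[:3,:3]=R.from_rotvec(s["tcp_rot"]).as_matrix();T[:3,3]=s["tool_pos"]
    return T@p["hand_eye"]
def save(p,n): cv2.imwrite("pics/"+n+".png",p["image"][...,::-1])
E
python3 - <<'E'
from h import *
s=monitor.read_state();print(s["time"],s["tool_pos"],R.from_rotvec(s["tcp_rot"]).as_matrix().round(3).tolist())
H={"brush_grip":.009,"brush":0,"comb_grip":.0045,"comb":0,"bone_mid":.015,"tray":0,"treadle_pad":.048,"treadle_base":0,"treadle_hinge":.045,"canister":0,"shampoo":0,"dish":0,"tin":0}
for c in ("top","side"):
    p=viewer.read_camera(c);save(p,c);print(c,p["T"][:3,3].round(3),{k:v for k,v in p.items() if k not in("image","intrinsics","T")})
    for k,z in H.items():
        for d in viewer.spot_point(p,k)[:4]: print(k,round(d["score"],2),np.round(d["point"]),at(p,d["point"],z)[:2].round(3))
E
```

```text
0.0 [ 0.27360706 -0.61623079  0.2299471 ] [[0.914, 0.406, -0.001], [0.406, -0.914, 0.002], [0.0, -0.002, -1.0]]
top [ 0.443 -0.056  1.16 ] {'shot': 1}
brush_grip 0.84 [304. 286.] [ 0.341 -0.137]
brush_grip 0.68 [344. 223.] [ 0.511 -0.25 ]
brush 0.87 [305. 288.] [ 0.336 -0.139]
brush 0.66 [346. 226.] [ 0.503 -0.258]
comb_grip 0.78 [444. 261.] [ 0.402 -0.521]
comb_grip 0.64 [389. 242.] [ 0.454 -0.372]
comb_grip 0.59 [376. 296.] [ 0.312 -0.331]
comb 0.81 [389. 239.] [ 0.464 -0.373]
comb 0.79 [452. 259.] [ 0.406 -0.544]
comb 0.66 [391. 240.] [ 0.463 -0.378]
comb 0.52 [378. 295.] [ 0.314 -0.337]
bone_mid 0.94 [301. 206.] [ 0.559 -0.133]
tray 0.91 [185. 220.] [0.529 0.187]
tray 0.4 [130. 178.] [0.648 0.341]
treadle_pad 0.88 [120. 205.] [0.569 0.348]
treadle_base 0.76 [128. 199.] [0.589 0.343]
treadle_hinge 0.64 [130. 180.] [0.635 0.325]
canister 0.95 [250. 191.] [0.606 0.005]
shampoo 0.87 [370. 148.] [ 0.718 -0.331]
dish 0.81 [329. 151.] [ 0.713 -0.217]
tin 0.58 [285. 150.] [ 0.718 -0.095]
side [0.058 0.723 0.565] {'shot': 2}
brush_grip 0.77 [371. 234.] [ 0.33  -0.132]
brush_grip 0.66 [167. 301.] [0.601 0.316]
brush_grip 0.56 [329. 200.] [ 0.508 -0.253]
brush 0.97 [328. 200.] [ 0.517 -0.264]
brush 0.87 [367. 234.] [ 0.344 -0.142]
comb_grip 0.66 [359. 189.] [ 0.462 -0.375]
comb_grip 0.5 [403. 203.] [ 0.31  -0.345]
comb_grip 0.47 [394. 174.] [ 0.401 -0.54 ]
comb 0.62 [396. 181.] [ 0.379 -0.495]
comb 0.53 [404. 208.] [ 0.302 -0.322]
comb 0.46 [355. 189.] [ 0.476 -0.377]
bone_mid 0.62 [361. 188.] [ 0.449 -0.358]
tray 0.64 [236. 282.] [0.524 0.187]
treadle_pad 0.75 [167. 302.] [0.561 0.347]
treadle_base 0.85 [165. 314.] [0.587 0.338]
treadle_hinge 0.83 [154. 288.] [0.618 0.326]
treadle_hinge 0.74 [362. 189.] [ 0.423 -0.296]
canister 0.55 [255. 233.] [ 0.604 -0.   ]
shampoo 0.73 [281. 176.] [ 0.735 -0.347]
dish 0.66 [264. 194.] [ 0.708 -0.202]
tin 0.67 [239. 208.] [ 0.722 -0.09 ]
```

```bash
python3 - <<'E'
import cv2
a=cv2.imread("pics/top.png")[120:330,100:500]
cv2.imwrite("pics/topc.png",cv2.resize(a,(800,420),interpolation=cv2.INTER_CUBIC))
E
```

```text
(no output)
```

View pics/topc.png

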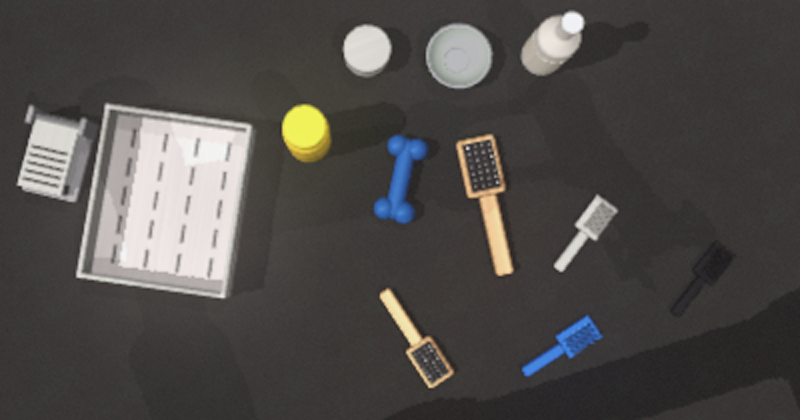

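The tally, in full-image pixels:
- **Combs:** grey steel (392,236), black (451,259), blue (381,293). The grey one is meant.
- **Brushes:** (342,222) is about 69 px, or 190 mm. (308,289) is about 54 px, or 148 mm. The first is meant.
- **Bone:** (300,210).
- **Tray:** its x axis is yawed about -0.15 rad.

I'll go above the comb and confirm it with the wrist camera.

>>> step_arm(
  series=[0.271,-0.145,0,1.0,0.271,-0.145,0,1.0,0.271,-0.145,0,1.0,0.271,-0.145,0,1.0,0.271,-0.145,0,1.0,0.271,-0.145,0,1.0,0.271,-0.145,0,1.0,0.271,-0.145,0,1.0],
  gripper=0.6,
  newtons=40,
)

```text
time: 2.4
tool_pos: [0.4624, -0.375, 0.2314]
tcp_rot: [3.01, -0.9, 0.0]
wrist_force: [-0.5, 0.5, 0.1]
width: 0.601
grip_force: 0.0
```

```bash
python3 - <<'E'
from h import *
s=monitor.read_state();p=viewer.read_camera("wrist");T=wristT(p,s);save(p,"w1")
print(s["time"],s["tool_pos"],s["q"],R.from_rotvec(s["tcp_rot"]).as_matrix().round(3).tolist(),s["width"])
for k,z in {"comb_grip":.0045,"comb":0,"brush_grip":.009,"brush":0,"bone_mid":.015}.items():
    for d in viewer.spot_point(p,k)[:3]: print(k,round(d["score"],2),np.round(d["point"]),at(p,d["point"],z,T)[:2].round(4))
E
```

```text
2.4 [ 0.46242806 -0.37496243  0.23136573] [-7.23007509e-01  1.14323226e-01  1.78011682e+00 -2.78681246e-04
  1.24697076e+00  1.42912895e+00] [[0.836, -0.549, -0.0], [-0.549, -0.836, -0.0], [0.0, 0.0, -1.0]] 0.6007429267243423
comb_grip 0.89 [448. 141.] [ 0.3953 -0.5265]
comb_grip 0.84 [322. 297.] [ 0.3112 -0.3296]
comb_grip 0.73 [278. 175.] [ 0.4594 -0.3668]
comb 0.88 [280. 163.] [ 0.4673 -0.3746]
comb 0.81 [447. 134.] [ 0.401  -0.5308]
comb 0.62 [326. 288.] [ 0.3172 -0.3384]
brush_grip 0.9 [152. 199.] [ 0.5107 -0.2441]
brush 0.9 [161. 190.] [ 0.5119 -0.2536]
bone_mid 0.89 [ 44. 227.] [ 0.5486 -0.1333]
```

View pics/w1.png

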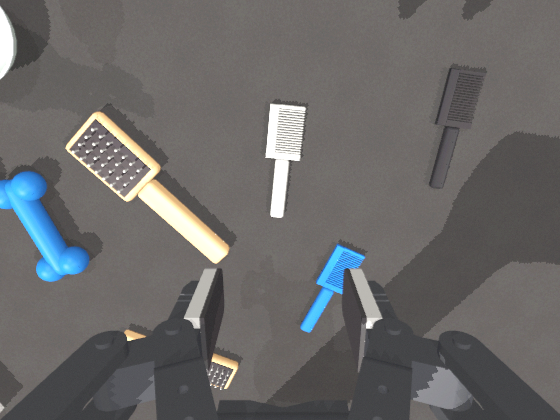

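The wrist view shows the steel comb at (283,160), a silver-white one, with the black comb at (458,125) and the blue one at (335,285). The full-size brush runs from (222,254) to (84,130), and the bone is at (40,225). I'll get axes from the masks' end points, and the tray corners from the top camera.

```bash
cat >> h.py <<'E'
def blob(img,uv,thr=95,blue=False):
    hsv=cv2.cvtColor(img,cv2.COLOR_RGB2HSV)
    m=((hsv[...,2]>thr)|(hsv[...,1]>110)&(hsv[...,2]>60)).astype(np.uint8)
    m=cv2.morphologyEx(m,cv2.MORPH_CLOSE,np.ones((7,7),np.uint8))
    n,l,st,c=cv2.connectedComponentsWithStats(m)
    k=l[int(uv[1]),int(uv[0])]; ys,xs=np.nonzero(l==k); return np.c_[xs,ys],st[k]
def axis(p,px,z,T):
    W=np.array([at(p,u,z,T)[:2] for u in px]); r=cv2.minAreaRect(W.astype(np.float32)*1000)
    b=cv2.boxPoints(r)/1000; e=[b[1]-b[0],b[2]-b[1]]; e.sort(key=lambda v:-np.linalg.norm(v))
    d=e[0]/np.linalg.norm(e[0]); d=d if d[0]>0 else -d
    return dict(c=(np.array(r[0])/1000).round(4),L=np.round(sorted(r[1]),1),yaw=round(float(np.arctan2(d[1],d[0])),3),d=d.round(3))
E
python3 - <<'E'
from h import *
s=monitor.read_state();p=viewer.read_camera("wrist");T=wristT(p,s)
for n,uv,z in(("comb",(279,190),.006),("brush",(185,220),.012)):
    px,st=blob(p["image"],uv);print(n,st,axis(p,px,z,T))
    hsv=cv2.cvtColor(p["image"],cv2.COLOR_RGB2HSV);print(hsv[uv[1],uv[0]])
p=viewer.read_camera("top")
for d in viewer.boxes_of(p,"tray")[:1]: print(d)
g=cv2.cvtColor(p["image"],cv2.COLOR_RGB2GRAY)
m=(g>100).astype(np.uint8);m=cv2.morphologyEx(m,cv2.MORPH_CLOSE,np.ones((5,5)))
n,l,st,c=cv2.connectedComponentsWithStats(m);k=l[220,185];ys,xs=np.nonzero(l==k);print(st[k])
print("tray rim",axis(p,np.c_[xs,ys],.055,p["T"]))
k=l[206,121];ys,xs=np.nonzero(l==k);print("treadle",st[k],axis(p,np.c_[xs,ys],.048,p["T"]))
E
```

```text
comb [     0      0    560    420 159010] {'c': array([ 0.413 , -0.2841]), 'L': array([484.4, 641.4]), 'yaw': 0.989, 'd': array([0.549, 0.836], dtype=float32)}
[  0   0 255]
brush [     0      0    560    420 159010] {'c': array([ 0.4149, -0.2863]), 'L': array([476.5, 630.9]), 'yaw': 0.989, 'd': array([0.549, 0.836], dtype=float32)}
[ 30  12 255]
{'extent': [183.1, 221.8, 89.1, 92.3], 'score': 0.59}
[ 108  171  118   99 8085]
tray rim {'c': array([0.5336, 0.2311]), 'L': array([233.3, 304.1]), 'yaw': 1.406, 'd': array([0.164, 0.986], dtype=float32)}
treadle [ 108  171  118   99 8085] {'c': array([0.5342, 0.2329]), 'L': array([234.8, 306. ]), 'yaw': 1.406, 'd': array([0.164, 0.986], dtype=float32)}
```

```bash
python3 - <<'E'
from h import *
s=monitor.read_state();p=viewer.read_camera("wrist");T=wristT(p,s)
w1=cv2.imread("pics/w1.png")[...,::-1];print(w1.mean(),p["image"].mean(),w1[220,185],p["image"][220,185],w1[20,300],p["image"][20,300])
for n,uv,z in(("comb",(279,190),.006),("brush",(185,220),.012)):
    px,st=blob(np.ascontiguousarray(w1),uv,130);print(n,st,axis(p,px,z,T))
def seg(n,a,b,z,p,T):
    A=at(p,a,z,T)[:2];B=at(p,b,z,T)[:2];d=B-A;print(n,"len",np.linalg.norm(d).round(4),"mid",((A+B)/2).round(4),"yaw",np.arctan2(d[1],d[0]).round(3))
seg("comb",(277,215),(287,104),.006,p,T);seg("brush",(222,255),(84,130),.012,p,T)
t=viewer.read_camera("top")
f=lambda x,y:(100+x/2,120+y/2)
c=[f(105,105),f(252,125),f(227,297),f(79,275)]
seg("trayL",c[3],c[0],.055,t,t["T"]);seg("trayR",c[2],c[1],.055,t,t["T"]);seg("diag",c[2],c[0],.055,t,t["T"]);seg("diag2",c[3],c[1],.055,t,t["T"])
E
```

```text
104.917677154195 104.92855867346938 [255 255 243] [255 255 244] [116 111 108] [113 109 106]
comb [ 265  103   41  115 2804] {'c': array([ 0.4673, -0.376 ]), 'L': array([ 35.4, 116. ]), 'yaw': -0.674, 'd': array([ 0.782, -0.624], dtype=float32)}
brush [  65  111  165  218 7414] {'c': array([ 0.4816, -0.2405]), 'L': array([ 90.7, 254.4]), 'yaw': -0.11, 'd': array([ 0.994, -0.11 ], dtype=float32)}
comb len 0.1136 mid [ 0.4685 -0.3768] yaw -0.671
brush len 0.1833 mid [ 0.5104 -0.2516] yaw 0.177
trayL len 0.2261 mid [0.5408 0.2776] yaw -0.146
trayR len 0.228 mid [0.509  0.0839] yaw -0.154
diag len 0.302 mid [0.5245 0.1813] yaw 0.557
diag2 len 0.2983 mid [0.5253 0.1802] yaw -0.868
```

>>> step_arm(
  series=[-0.0045,-0.0025,0.06,0.09,-0.0045,-0.0025,0.12,0.09,-0.0045,-0.0025,0.17,0.09,-0.0045,-0.0025,0.2,0.09,-0.0045,-0.0025,0.215,0.09,-0.0045,-0.0025,0.226,0.09,-0.0045,-0.0025,0.227,0.09,-0.0045,-0.0025,0.227,0.09],
  gripper=0.5,
)

```text
time: 3.95
tool_pos: [0.4612, -0.3707, 0.0056]
tcp_rot: [2.965, -1.036, 0.003]
wrist_force: [0.1, 0.5, 1.1]
width: 0.498
grip_force: 0.0
```

>>> step_arm(
  series=[0,0,0,0,0,0,0,0,0,0,0,0,0,0,0,0,0,0,0,0,0,0,0,0,0,0,0,0],
  gripper=0.0,
  newtons=40,
)

```text
time: 4.82
tool_pos: [0.461, -0.3705, 0.0054]
tcp_rot: [2.965, -1.036, 0.002]
wrist_force: [0.2, -0.3, 6.2]
width: 0.143
grip_force: 39.3
```

>>> step_arm(
  series=[0,0,-0.02,0,0,0,-0.07,0,0,0,-0.13,0,0,0,-0.19,0,-0.05,-0.08,-0.21,-0.1,-0.08,-0.13,-0.21,-0.2,-0.12,-0.18,-0.21,-0.3,-0.15,-0.23,-0.21,-0.4],
)

```text
time: 5.82
tool_pos: [0.4833, -0.1209, 0.2154]
tcp_rot: [3.113, -0.422, 0.003]
wrist_force: [1.3, 0.7, 0.1]
width: 0.142
grip_force: 39.2
```

```bash
python3 - <<'E'
from h import *
s=monitor.read_state();c=np.array(s["tool_pos"]);r=s["tcp_rot"];y=2*np.arctan2(r[1],r[0]);print(c.round(4),y,s["width"],s["grip_force"],np.round(s["wrist_force"],1))
d=np.array([.515,.1825])-c[:2];print(d@[np.cos(y),np.sin(y)],d@[np.sin(y),-np.cos(y)],"turn",y+.15)
E
```

```text
[ 0.4833 -0.1209  0.2154] -0.2695673921509692 0.14220350207338522 39.17325139045715 [1.3 0.7 0.1]
-0.0502248548580677 -0.30087430832544 turn -0.1195673921509692
```

>>> step_arm(
  series=[-0.01,-0.055,0,-0.03,-0.02,-0.11,0,-0.06,-0.03,-0.17,0,-0.1,-0.04,-0.23,0,-0.122,-0.048,-0.265,0,-0.122,-0.048,-0.277,0,-0.122,-0.048,-0.277,0,-0.122,-0.048,-0.277,0,-0.122],
)

```text
time: 6.82
tool_pos: [0.5118, 0.1557, 0.2142]
tcp_rot: [3.132, -0.237, -0.0]
wrist_force: [0.6, -0.1, 0.1]
width: 0.143
grip_force: 39.2
```

```bash
python3 - <<'E'
from h import *
s=monitor.read_state();p=viewer.read_camera("wrist");T=wristT(p,s);save(p,"w2");np.savez("w2.npz",T=T,K=p["intrinsics"])
print(s["time"],s["tool_pos"],s["q"][5],2*np.arctan2(s["tcp_rot"][1],s["tcp_rot"][0]))
for k,z in {"tray":0,"comb_grip":.2,"treadle_pad":.048,"treadle_hinge":.045}.items():
    for d in viewer.spot_point(p,k)[:2]: print(k,round(d["score"],2),np.round(d["point"]),at(p,d["point"],z,T)[:2].round(4))
E
```

```text
6.825 [0.51178746 0.15573866 0.21415945] 1.9715730452910067 -0.1513379923074836
tray 0.71 [253. 160.] [0.527  0.1836]
comb_grip 0.68 [283. 282.] [0.5039 0.158 ]
treadle_pad 0.82 [ 52. 151.] [0.5686 0.3439]
treadle_pad 0.53 [445.  40.] [0.6051 0.0168]
treadle_hinge 0.94 [44. 65.] [0.6346 0.3281]
```

View pics/w2.png

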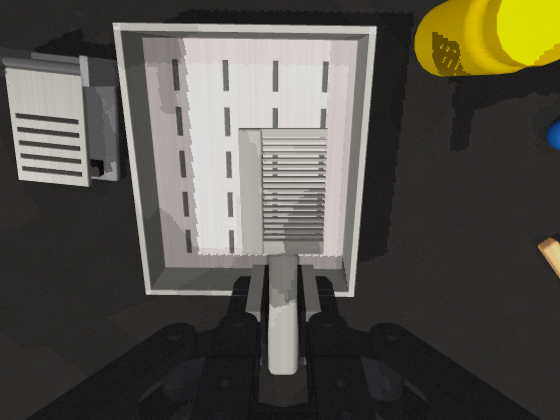

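The comb is held level over the tray. Tray rim corners are at (114,25), (376,27), (355,296) and (147,296), and the treadle plate is at (50,120).

```bash
python3 - <<'E'
from h import *
z=np.load("w2.npz");p=dict(intrinsics=z["K"],T=z["T"])
C=np.array([at(p,u,.055)[:2] for u in [(114,25),(376,27),(355,296),(147,296)]])
print(C.round(4).tolist(),C.mean(0).round(4));
for i,j in((3,0),(2,1),(1,0),(2,3)):
    d=C[j]-C[i];print(np.linalg.norm(d).round(4),np.arctan2(d[1],d[0]).round(3))
for n,u,v,h in(("comb",(283,370),(283,192),.2),):
    A,B=at(p,u,h)[:2],at(p,v,h)[:2];print(n,np.linalg.norm(B-A),np.arctan2(*(B-A)[::-1]))
E
```

```text
[[0.6519, 0.2612], [0.6217, 0.0704], [0.396, 0.1055], [0.4253, 0.2984]] [0.5237 0.1839]
0.2296 -0.163
0.2284 -0.155
0.1932 1.414
0.1951 1.42
comb 0.09733551348954736 -0.14968678826489584
```

>>> step_arm(
  series=[-0.0025,-0.03,0.02,0.005,-0.0025,-0.03,0.06,0.005,-0.0025,-0.03,0.11,0.005,-0.0025,-0.03,0.15,0.005,-0.0025,-0.03,0.175,0.005,-0.0025,-0.03,0.188,0.005,-0.0025,-0.03,0.195,0.005,-0.0025,-0.03,0.197,0.005],
)

```text
time: 8.07
tool_pos: [0.5145, 0.1871, 0.0176]
tcp_rot: [-3.132, 0.244, -0.002]
wrist_force: [0.9, -0.7, -0.5]
width: 0.138
grip_force: 39.2
```

>>> step_arm(
  series=[0,0,0,0,0,0,0,0,0,0,0.001,0,0,0,0.001,0],
)

```text
time: 8.57
tool_pos: [0.5139, 0.1871, 0.0162]
tcp_rot: [-3.132, 0.243, -0.0]
wrist_force: [-1.0, 0.4, -0.2]
width: 0.143
grip_force: 39.2
```

>>> step_arm(
  series=[0,0,0.001,0,0,0,0.001,0,0,0,0.001,0],
)

```text
time: 8.95
tool_pos: [0.514, 0.1871, 0.0154]
tcp_rot: [-3.132, 0.243, -0.0]
wrist_force: [-1.4, -0.4, 4.6]
width: 0.139
grip_force: 39.8
```

>>> step_arm(
  series=[0,0,0,0,0,0,0,0,0,0,0,0,0,0,0,0],
  gripper=0.35,
)

```text
time: 9.45
tool_pos: [0.5138, 0.187, 0.0149]
tcp_rot: [3.132, -0.244, -0.0]
wrist_force: [1.3, 0.4, -0.6]
width: 0.35
grip_force: 0.0
```

>>> step_arm(
  series=[0,0,-0.01,0,0,0,-0.04,0,0,0,-0.09,0,0,0,-0.14,0,0,0,-0.2,0,0,0,-0.2,0,0,0,-0.2,0],
)

```text
time: 10.32
tool_pos: [0.5138, 0.1871, 0.2157]
tcp_rot: [-3.132, 0.243, -0.002]
wrist_force: [-0.1, 0.6, -0.7]
width: 0.348
grip_force: 0.0
```

```bash
python3 - <<'E'
from h import *
s=monitor.read_state();c=np.array(s["tool_pos"]);y=2*np.arctan2(s["tcp_rot"][1],s["tcp_rot"][0]);y=(y+np.pi)%(2*np.pi)-np.pi;print(s["time"],c.round(4),y,s["width"])
d=np.array([.45,-.16])-c[:2];print(d@[np.cos(y),np.sin(y)],d@[np.sin(y),-np.cos(y)],"turn",y-.0)
E
```

```text
10.325 [0.5138 0.1871 0.2157] -0.15515986320674813 0.34812761169003337
-0.00942726537294205 0.35276413901938963 turn -0.15515986320674813
```

>>> step_arm(
  series=[0,0.05,-0.02,-0.1,0,0.11,-0.02,-0.155,-0.005,0.17,-0.02,-0.155,-0.009,0.23,-0.02,-0.155,-0.009,0.29,-0.02,-0.155,-0.009,0.353,-0.02,-0.155,-0.009,0.353,-0.02,-0.155,-0.009,0.353,-0.02,-0.155],
  gripper=0.6,
)

```text
time: 11.32
tool_pos: [0.4493, -0.1598, 0.2333]
tcp_rot: [-3.14, 0.003, 0.005]
wrist_force: [-0.4, 0.6, -0.4]
width: 0.601
grip_force: 0.0
```

>>> step_arm(
  series=[0,0,0,0,0,0,0,0],
)

```text
time: 11.58
tool_pos: [0.4506, -0.1588, 0.2347]
tcp_rot: [-3.141, -0.004, 0.001]
wrist_force: [-0.3, 0.3, 0.2]
width: 0.601
grip_force: 0.0
```

```bash
python3 - <<'E'
from h import *
s=monitor.read_state();p=viewer.read_camera("wrist");T=wristT(p,s);save(p,"w3");np.savez("w3.npz",T=T,K=p["intrinsics"])
print(s["time"],s["tool_pos"],2*np.arctan2(s["tcp_rot"][1],s["tcp_rot"][0]))
for k,z in {"brush_grip":.009,"brush":0,"bone_mid":.015,"bone":0}.items():
    for d in viewer.spot_point(p,k)[:2]: print(k,round(d["score"],2),np.round(d["point"]),at(p,d["point"],z,T)[:2].round(4))
E
```

```text
11.575 [ 0.45059359 -0.15884248  0.23473205] -6.280822015631939
brush_grip 0.87 [379. 104.] [ 0.5143 -0.2496]
brush_grip 0.71 [268. 270.] [ 0.3357 -0.142 ]
brush 0.94 [265. 263.] [ 0.3391 -0.1379]
brush 0.85 [381. 105.] [ 0.5126 -0.254 ]
bone_mid 0.7 [255.  60.] [ 0.5525 -0.1319]
bone 0.98 [251.  61.] [ 0.5524 -0.1268]
bone 0.51 [377. 107.] [ 0.5106 -0.2504]
```

View pics/w3.png

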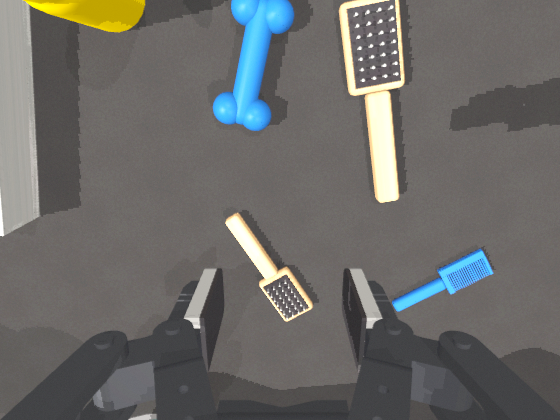

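The full-size brush is at top right, with its handle from (378,93) to (387,201). The bone runs from (242,111) to (262,9).

```bash
python3 - <<'E'
from h import *
z=np.load("w3.npz");p=dict(intrinsics=z["K"],T=z["T"])
A,B=at(p,(387,201),.012)[:2],at(p,(378,93),.016)[:2];d=B-A;y=np.arctan2(d[1],d[0]);u=d/np.linalg.norm(d);print("handle",np.linalg.norm(d),y,"grip",A+u*.097)
C=[at(p,q,.02)[:2] for q in((227,107),(257,116),(246,5),(278,13))]
a,b=(C[0]+C[1])/2,(C[2]+C[3])/2;d=b-a;print("bone",np.linalg.norm(d),np.arctan2(d[1],d[0]),"mid",(a+b)/2,np.linalg.norm(C[0]-C[1]))
E
```

```text
handle 0.1087872361190726 0.18172232434765004 grip [ 0.5127838  -0.24847977]
bone 0.0880861887841502 -0.22872530065613406 mid [ 0.55033439 -0.12935798] 0.029010182090917196
```

>>> step_arm(
  series=[0.03,0.045,0,-0.18,0.0585,0.0915,0.04,-0.18,0.0585,0.0915,0.09,-0.18,0.0585,0.0915,0.14,-0.18,0.0585,0.0915,0.18,-0.18,0.0585,0.0915,0.21,-0.18,0.0585,0.0915,0.224,-0.18,0.0585,0.0915,0.229,-0.18],
)

```text
time: 12.82
tool_pos: [0.5089, -0.2517, 0.0057]
tcp_rot: [-3.129, -0.282, 0.001]
wrist_force: [-0.2, 0.1, 0.2]
width: 0.599
grip_force: 0.0
```

>>> step_arm(
  series=[0,0,0,0,0,0,0,0,0,0,0,0,0,0,0,0,0,0,0,0,0,0,0,0,0,0,0,0],
  gripper=0.0,
)

```text
time: 13.7
tool_pos: [0.5102, -0.2525, 0.0077]
tcp_rot: [3.127, 0.282, 0.004]
wrist_force: [-0.3, 0.3, 5.7]
width: 0.239
grip_force: 40.9
```

>>> step_arm(
  series=[0,0,-0.02,0,0,0,-0.07,0,0,0,-0.13,0,0,0,-0.18,0,0,0,-0.2,0,0,0,-0.2,0,0,0,-0.2,0,0,0,-0.2,0],
)

```text
time: 14.7
tool_pos: [0.5073, -0.251, 0.2031]
tcp_rot: [-3.126, -0.282, 0.007]
wrist_force: [-0.4, 0.2, -1.5]
width: 0.245
grip_force: 40.1
```

```bash
cat >> h.py <<'E'
C0=np.array([.5237,.184]);YT=-.156
def go(tx=None,ty=None,w=None,yaw=YT):
    s=monitor.read_state();c=np.array(s["tool_pos"]);r=s["tcp_rot"];y=2*np.arctan2(r[1],r[0]);y=(y+np.pi)%(2*np.pi)-np.pi
    if w is None: w=C0+tx*np.array([np.cos(YT),np.sin(YT)])+ty*np.array([-np.sin(YT),np.cos(YT)])
    d=np.array(w)-c[:2];print(s["time"],"tcp",c.round(4),"yaw",y.round(3),"w",round(s["width"],3),"F",np.round(s["wrist_force"],1))
    print("dx %.4f dy %.4f turn %.3f"%(d@[np.cos(y),np.sin(y)],d@[np.sin(y),-np.cos(y)],y-yaw))
E
python3 - <<'E'
from h import *
go(-.002,-.058)
E
```

```text
14.7 tcp [ 0.5073 -0.251   0.2031] yaw 0.18 w 0.245 F [-0.4  0.2 -1.5]
dx 0.0729 dy -0.3709 turn 0.336
```

>>> step_arm(
  series=[0.01,-0.04,-0.01,0.05,0.022,-0.1,-0.01,0.14,0.034,-0.16,-0.01,0.24,0.046,-0.22,-0.01,0.336,0.058,-0.28,-0.01,0.336,0.068,-0.335,-0.01,0.336,0.073,-0.371,-0.01,0.336,0.073,-0.371,-0.01,0.336],
)

```text
time: 15.7
tool_pos: [0.5132, 0.1285, 0.2142]
tcp_rot: [3.132, -0.239, -0.005]
wrist_force: [-0.2, -0.4, 0.5]
width: 0.245
grip_force: 40.1
```

>>> step_arm(
  series=[0,0,0,0,0,0,0,0,0,0,0,0],
)

```text
time: 16.08
tool_pos: [0.5144, 0.1252, 0.2159]
tcp_rot: [3.132, -0.248, -0.0]
wrist_force: [0.0, -0.7, -1.3]
width: 0.239
grip_force: 40.1
```

```bash
python3 - <<'E'
from h import *
go(-.002,-.058)
s=monitor.read_state();p=viewer.read_camera("wrist");T=wristT(p,s);save(p,"w4");np.savez("w4.npz",T=T,K=p["intrinsics"])
E
```

```text
16.075 tcp [0.5144 0.1252 0.2159] yaw -0.158 w 0.239 F [ 0.  -0.7 -1.3]
dx -0.0020 dy -0.0016 turn -0.002
```

View pics/w4.png

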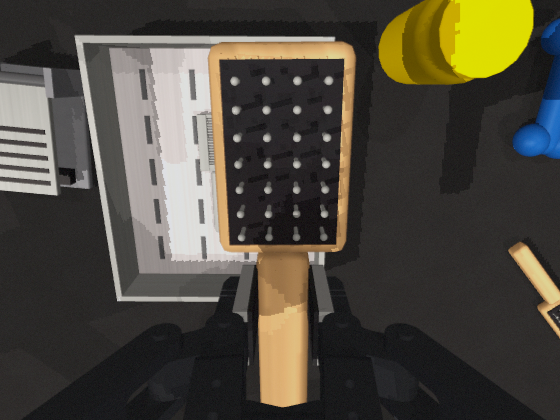

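The brush is held straight and level over the right side of the tray. Lowering it now.

>>> step_arm(
  series=[-0.002,-0.0015,0.03,0,-0.002,-0.0015,0.08,0,-0.002,-0.0015,0.125,0,-0.002,-0.0015,0.155,0,-0.002,-0.0015,0.178,0,-0.002,-0.0015,0.19,0,-0.002,-0.0015,0.195,0,-0.002,-0.0015,0.196,0],
)

```text
time: 17.12
tool_pos: [0.5133, 0.1281, 0.0206]
tcp_rot: [-3.132, 0.245, -0.002]
wrist_force: [-0.9, 0.1, -0.9]
width: 0.241
grip_force: 40.1
```

>>> step_arm(
  series=[0,0,0.001,0,0,0,0.002,0,0,0,0.002,0,0,0,0.002,0],
)

```text
time: 17.62
tool_pos: [0.5127, 0.1281, 0.0182]
tcp_rot: [-3.132, 0.245, -0.0]
wrist_force: [0.2, -0.4, -0.9]
width: 0.241
grip_force: 40.1
```

>>> step_arm(
  series=[0,0,0.001,0,0,0,0.001,0,0,0,0.001,0],
)

```text
time: 18.0
tool_pos: [0.5128, 0.1281, 0.0177]
tcp_rot: [-3.132, 0.245, -0.0]
wrist_force: [-2.7, -0.5, 5.9]
width: 0.243
grip_force: 40.8
```

>>> step_arm(
  series=[0,0,0.001,0,0,0,0.001,0,0,0,0.001,0],
)

```text
time: 18.38
tool_pos: [0.5128, 0.1281, 0.0176]
tcp_rot: [-3.132, 0.245, 0.0]
wrist_force: [-4.8, -0.9, 13.2]
width: 0.243
grip_force: 41.7
```

Contact. Release, lift and go to a spot above the bone.

>>> step_arm(
  series=[0,0,-0.001,0,0,0,-0.001,0,0,0,-0.001,0,0,0,-0.001,0],
  gripper=0.36,
)

```text
time: 18.88
tool_pos: [0.5124, 0.128, 0.0168]
tcp_rot: [3.132, -0.245, -0.001]
wrist_force: [0.3, 0.7, 0.9]
width: 0.366
grip_force: 0.0
```

>>> step_arm(
  series=[0,0,-0.01,0,0,0,-0.04,0,0,0,-0.09,0,0,0,-0.14,0,0,0,-0.19,0,0,0,-0.21,0,0,0,-0.21,0,0,0,-0.21,0],
)

```text
time: 19.88
tool_pos: [0.5118, 0.1279, 0.226]
tcp_rot: [3.132, -0.245, -0.003]
wrist_force: [0.2, 0.6, -0.1]
width: 0.362
grip_force: 0.0
```

```bash
python3 - <<'E'
from h import *
go(w=[.551,-.1305],yaw=-.23)
E
```

```text
19.875 tcp [0.5118 0.1279 0.226 ] yaw -0.156 w 0.362 F [ 0.2  0.6 -0.1]
dx 0.0789 dy 0.2491 turn 0.074
```

>>> step_arm(
  series=[0.015,0.05,0,0.074,0.035,0.11,0,0.074,0.055,0.17,0,0.074,0.07,0.22,0,0.074,0.079,0.249,0,0.074,0.079,0.249,0,0.074,0.079,0.249,0,0.074,0.079,0.249,0,0.074],
  gripper=0.58,
)

```text
time: 20.88
tool_pos: [0.5515, -0.1289, 0.2264]
tcp_rot: [-3.121, 0.359, 0.002]
wrist_force: [0.3, -0.1, -0.1]
width: 0.585
grip_force: 0.0
```

>>> step_arm(
  series=[0,0,0.05,0,0,0,0.1,0,0,0,0.15,0,0,0,0.185,0,0,0,0.205,0,0,0,0.216,0,0,0,0.219,0,0,0,0.22,0],
)

```text
time: 21.88
tool_pos: [0.5528, -0.1301, 0.0079]
tcp_rot: [3.121, -0.36, 0.002]
wrist_force: [0.5, 0.3, -0.1]
width: 0.578
grip_force: 0.0
```

>>> step_arm(
  series=[0,0,0.001,0,0,0,0.001,0,0,0,0.001,0,0,0,0.001,0,0,0,0.001,0,0,0,0.001,0,0,0,0.001,0],
  gripper=0.0,
)

```text
time: 22.75
tool_pos: [0.5527, -0.1303, 0.0071]
tcp_rot: [3.121, -0.361, 0.003]
wrist_force: [0.2, 1.8, 5.1]
width: 0.26
grip_force: 39.3
```

>>> step_arm(
  series=[0,0,-0.02,0,0,0,-0.07,0,0,0,-0.13,0,0,0,-0.18,0,0,0,-0.21,0,0,0,-0.21,0,0,0,-0.21,0,0,0,-0.21,0],
)

```text
time: 23.75
tool_pos: [0.5503, -0.1298, 0.2131]
tcp_rot: [-3.12, 0.361, 0.008]
wrist_force: [-0.0, 0.5, -0.5]
width: 0.26
grip_force: 39.4
```

```bash
python3 - <<'E'
from h import *
go(0,.057)
E
```

```text
23.75 tcp [ 0.5503 -0.1298  0.2131] yaw -0.23 w 0.26 F [-0.   0.5 -0.5]
dx -0.1017 dy -0.3563 turn -0.074
```

>>> step_arm(
  series=[-0.01,-0.04,-0.01,-0.074,-0.025,-0.095,-0.01,-0.074,-0.042,-0.155,-0.01,-0.074,-0.06,-0.21,-0.01,-0.074,-0.075,-0.265,-0.01,-0.074,-0.09,-0.32,-0.01,-0.074,-0.102,-0.356,-0.01,-0.074,-0.102,-0.356,-0.01,-0.074],
)

```text
time: 24.75
tool_pos: [0.5324, 0.242, 0.2238]
tcp_rot: [3.132, -0.239, -0.005]
wrist_force: [0.3, -1.0, -1.3]
width: 0.262
grip_force: 39.6
```

>>> step_arm(
  series=[0,0,0,0,0,0,0,0,0,0,0,0],
)

```text
time: 25.12
tool_pos: [0.534, 0.2386, 0.2259]
tcp_rot: [3.132, -0.248, -0.0]
wrist_force: [0.3, 0.0, -1.1]
width: 0.266
grip_force: 39.6
```

```bash
python3 - <<'E'
from h import *
go(0,.057)
p=viewer.read_camera("wrist");save(p,"w5")
E
```

```text
25.125 tcp [0.534  0.2386 0.2259] yaw -0.158 w 0.266 F [ 0.3  0.  -1.1]
dx -0.0017 dy -0.0015 turn -0.002
```

View pics/w5.png

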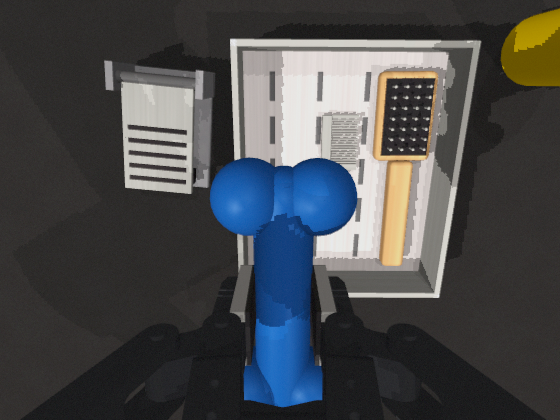

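The brush and comb lie flat and apart, and the bone is level in the hand over the left lane. Lowering it.

>>> step_arm(
  series=[-0.0015,-0.0015,0.04,0,-0.0015,-0.0015,0.09,0,-0.0015,-0.0015,0.135,0,-0.0015,-0.0015,0.165,0,-0.0015,-0.0015,0.188,0,-0.0015,-0.0015,0.2,0,-0.0015,-0.0015,0.206,0,-0.0015,-0.0015,0.207,0],
)

```text
time: 26.18
tool_pos: [0.5331, 0.2415, 0.0196]
tcp_rot: [-3.132, 0.245, -0.001]
wrist_force: [-0.0, 0.6, -1.6]
width: 0.267
grip_force: 39.6
```

>>> step_arm(
  series=[0,0,0.001,0,0,0,0.001,0,0,0,0.002,0,0,0,0.002,0],
)

```text
time: 26.68
tool_pos: [0.5326, 0.2414, 0.0172]
tcp_rot: [-3.132, 0.245, -0.0]
wrist_force: [1.0, 0.8, -0.7]
width: 0.264
grip_force: 39.6
```

>>> step_arm(
  series=[0,0,0.001,0,0,0,0.001,0,0,0,0.001,0],
)

```text
time: 27.05
tool_pos: [0.5327, 0.2415, 0.0171]
tcp_rot: [-3.132, 0.245, -0.0]
wrist_force: [-4.1, -0.1, 5.3]
width: 0.266
grip_force: 40.4
```

>>> step_arm(
  series=[0,0,0.0005,0,0,0,0.0005,0,0,0,0.0005,0],
)

```text
time: 27.42
tool_pos: [0.5327, 0.2415, 0.017]
tcp_rot: [-3.132, 0.245, -0.0]
wrist_force: [-3.7, -2.4, 8.6]
width: 0.26
grip_force: 40.7
```

>>> step_arm(
  series=[0,0,-0.001,0,0,0,-0.001,0,0,0,-0.001,0,0,0,-0.001,0],
  gripper=0.38,
)

```text
time: 27.92
tool_pos: [0.5325, 0.2414, 0.0164]
tcp_rot: [3.132, -0.245, -0.0]
wrist_force: [0.5, 0.2, -0.2]
width: 0.381
grip_force: 0.0
```

>>> step_arm(
  series=[0,0,-0.01,0,0,0,-0.04,0,0,0,-0.09,0,0,0,-0.14,0,0,0,-0.18,0,0,0,-0.21,0,0,0,-0.21,0,0,0,-0.21,0],
)

```text
time: 28.92
tool_pos: [0.5321, 0.2412, 0.226]
tcp_rot: [3.132, -0.245, -0.001]
wrist_force: [0.4, -0.1, 0.1]
width: 0.379
grip_force: 0.0
```

```bash
python3 - <<'E'
from h import *
s=monitor.read_state();p=viewer.read_camera("wrist");T=wristT(p,s);save(p,"w6")
for k,z in {"treadle_pad":.048,"treadle_hinge":.045}.items():
    for d in viewer.spot_point(p,k)[:1]: print(k,round(d["score"],2),np.round(d["point"]),at(p,d["point"],z,T)[:2].round(4))
go(w=[.5685,.345])
E
```

```text
treadle_pad 0.97 [162. 162.] [0.5647 0.3447]
treadle_hinge 0.66 [158.  76.] [0.6346 0.3305]
29.075 tcp [0.5315 0.241  0.2246] yaw -0.156 w 0.379 F [-0.2 -0.4 -0.4]
dx 0.0203 dy -0.1085 turn -0.000
```

View pics/w6.png

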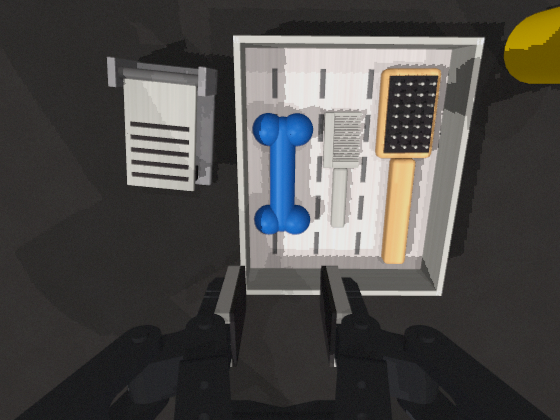

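All three lie flat, side by side and clear of each other. The treadle plate is at (160,145). Moving over the pad with the fingers shut.

>>> step_arm(
  series=[0.008,-0.05,0,0,0.017,-0.1,0,0,0.0175,-0.108,0.03,0,0.0175,-0.108,0.08,0,0.0175,-0.108,0.12,0,0.0175,-0.108,0.145,0,0.0175,-0.108,0.155,0,0.0175,-0.108,0.155,0],
  gripper=0.0,
)

```text
time: 30.08
tool_pos: [0.566, 0.345, 0.0704]
tcp_rot: [3.131, -0.245, -0.003]
wrist_force: [-0.9, -0.1, -0.2]
width: -0.001
grip_force: 0.0
```

>>> step_arm(
  series=[0,0,0.005,0,0,0,0.012,0,0,0,0.02,0,0,0,0.028,0,0,0,0.034,0,0,0,0.036,0,0,0,0.036,0],
)

```text
time: 30.95
tool_pos: [0.5674, 0.3454, 0.0362]
tcp_rot: [-3.132, 0.245, -0.002]
wrist_force: [0.1, -0.7, 5.3]
width: -0.002
grip_force: 2.6
```

>>> step_arm(
  series=[0,0,0.003,0,0,0,0.006,0,0,0,0.008,0,0,0,0.009,0,0,0,0.009,0],
)

```text
time: 31.58
tool_pos: [0.5687, 0.3452, 0.0291]
tcp_rot: [-3.131, 0.245, -0.006]
wrist_force: [-0.3, -5.1, 11.4]
width: 0.001
grip_force: 5.2
```

>>> step_arm(
  series=[0,0,0.001,0,0,0,0.001,0,0,0,0.001,0],
)

```text
time: 31.95
tool_pos: [0.5687, 0.3452, 0.0289]
tcp_rot: [-3.131, 0.245, -0.006]
wrist_force: [-1.9, -4.8, 15.8]
width: 0.005
grip_force: 7.3
```

>>> step_arm(
  series=[0,0,0.001,0,0,0,0.001,0,0,0,0.001,0,0,0,0.001,0],
)

```text
time: 32.45
tool_pos: [0.5688, 0.3453, 0.0287]
tcp_rot: [-3.131, 0.245, -0.006]
wrist_force: [-2.3, -6.3, 18.6]
width: 0.002
grip_force: 9.4
```

>>> step_arm(
  series=[0,0,-0.008,0,0,0,-0.02,0,0,0,-0.04,0,0,0,-0.08,0,0,0,-0.13,0,0,0,-0.17,0,0,0,-0.17,0,0,0,-0.17,0],
)

```text
time: 33.45
tool_pos: [0.5661, 0.3451, 0.1943]
tcp_rot: [3.132, -0.245, -0.001]
wrist_force: [-0.9, 0.9, -1.0]
width: -0.002
grip_force: 0.0
```

```bash
python3 - <<'E'
from h import *
go(w=[.5,.2])
p=viewer.read_camera("side");save(p,"s7");im=p["image"][180:360,100:320]
cv2.imwrite("pics/s7c.png",cv2.resize(im,None,fx=3,fy=3,interpolation=cv2.INTER_CUBIC)[...,::-1])
E
```

```text
33.45 tcp [0.5661 0.3451 0.1943] yaw -0.156 w -0.002 F [-0.9  0.9 -1. ]
dx -0.0428 dy 0.1537 turn -0.000
```

View pics/s7c.png

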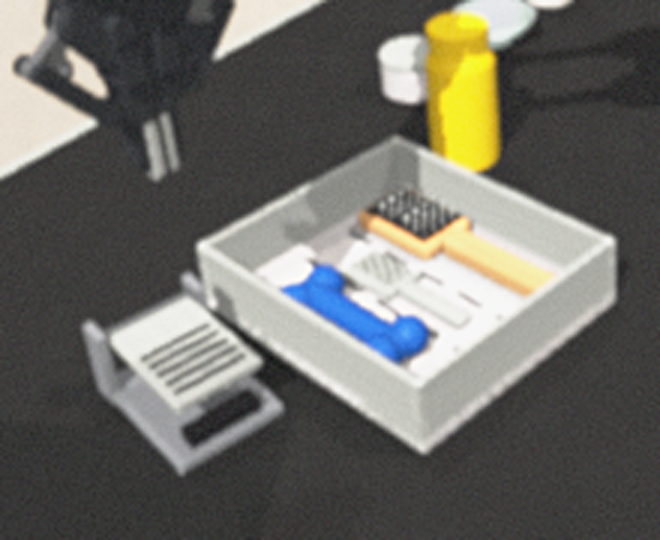

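The treadle is back up level at (185,350). Brush, comb and bone lie flat in the tray, and the arm is clear. Handing in.

```bash
python3 -c "
from h import *
print(job.finish_job())"
```

```text
the job is handed in; nothing more can be done
None
```

The brush (pins up), comb and bone lie flat side by side in the tray, and the treadle was pressed to its stop and sprang back up; I handed the job in at about 33.5 s, and no verdict came back.

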